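# Dump the guide rod from the tipping cup

## Task

Two identical spring-loaded tipping cups stand on the bench, one holding a grey steel guide rod, the other a wooden slat. Press the crank bar of the cup that holds the guide rod down past its latch, as far as it goes, so that the rod rolls out into the wooden tray under it, then let go so that the cup swings back level. Do not touch the rod itself, and leave the cup with the slat alone.

Things in the scene. Friction and masses are not known exactly. Their poses are not given: they have to be found in the camera images.
- rod_cup (a joint): tip (rad) of the dark steel cup holding the guide rod: 0 = level, latched; grows as it tips toward its tray; stop at 1.3; the rod rolls out from ab0.9 on. Its bar takes about 9 N to start past the latch, about 4 N near the stop; a spring swings it back to 0 on release. Cup 66x140 mm plus a flared lip, open above; axle level, 125 mm over the bench, along the tray frame's y.
- rod_bar (a point): centre of the black rubber press bar (18 mm diameter, 44 mm long, along the tray frame's y) on the crank beside the rod's cup, 85 mm from the axle. At tip q it stands 0.61 - q rad above level on the tray side of the axle: about 174 mm over the bench at the start, 71 mm at the stop, along an arc about the axle. Nothing stands under it.
- rod_tray (a point): centre of the inner floor of the fixed wooden tray under the rod's cup, 16 mm over the bench; inside 178 mm along x, 138 mm along y, walls up to 60 mm over the bench. x points level toward the cup's axle, which lies 83 mm along +x from this point; y along the axle; z up. The press bar's centre lies at y = -120 mm in this frame.
- guide_rod: grey steel rod, 9 mm diameter, 117 mm long (along its y axis), lying across the cup along the axle; origin at the middle of its length on its surface.
- slat_cup (a joint): tip in rad of the other, identical cup, on its own stand, which holds a light wooden slat of 20x120x8 mm; 0 = level. It must stay level.

How it is judged:
On the way:
1. the rod's cup is tipped past its latch, by more than 0.95 rad (value of joint rod_cup above 0.95 rad), for 0.1 s.
At the end, for the whole second after the job is handed in: The guide rod lies at rest inside the catch tray of its cup, that cup is back level (within 0.08 rad), and the cup with the slat is level (x of guide_rod in the frame of rod_tray between -0.093 and 0.093 m and y of guide_rod in the frame of rod_tray between -0.075 and 0.075 m and z of guide_rod in the frame of rod_tray between -0.01 and 0.04 m and linear speed of guide_rod below 0.03 m/s and value of joint each of rod_cup, slat_cup below 0.08 rad); the robot touches nothing.
It fails at once if the cup with the slat is tipped (more than 0.25 rad) (value of joint slat_cup above 0.25 rad).
It fails at once if the fingers touch the guide rod (contact force between the fingers and guide_rod above 0.5 N).
It also fails if it takes over 34 s, if anything falls off the work surface, if the arm or the gripper's body presses on something with over 40 N, if the wrist force passes 120 N, or if a joint passes its speed limit or range.

## Robot

A 7-joint arm with a two-finger parallel gripper is mounted at the origin on the work surface; the furniture and walls round the work are solid. World frame = base frame: x ahead of the robot, y to its left, z up, the work surface at z = 0. Lengths are in m, angles in rad, forces in N, time in s.
With the tool pointing down it reaches from about 0.4 to 0.85 m from the base axis. Payload 10.4 kg.
Tool frame: the origin (TCP) lies at the very end of the fingers, on their centre line; the grasp point (between the pads) lies 19 mm behind it (manip.grip_point_offset is the distance from the TCP to the grasp point, in m); z points along the fingers, y is the line along which they close (so a half turn about z gives the same grasp; the last joint's range is limited). The gripper opens to 85 mm and grips with 20 to 120 N. Pads are 22 mm wide; open, the fingers measure 114 mm over their backs; the gripper's body (76 mm by 85 mm) begins 54 mm behind the grasp point. The pads swing forward as they close: fully open they stand 13 mm farther back than shut.
Start: joints at [1.174, 0.332, -0.065, 1.46, 0.022, 1.35, -0.088], TCP at [0.228, -0.582, 0.231] pointing down, gripper open.
Joint ranges: [-2.6, 2.6], [-0.5, 2.12], [-1.47, 1.34], [0.16, 2.42], [-1.27, 4.41], [0.06, 2.06], [-2.6, 2.6]. Speed limits (rad/s): [2.22, 2.22, 2.79, 2.79, 3.14, 3.14, 3.14].

## Interface

Orientations are given as a unit quaternion [x, y, z, w].
In Python, from workcell import manip gives the robot as it stands. The module is installed in compiled form; this text tells all that it offers.
- The arm moves only by the shell command python3 -m inch 'ROWS' [OPENING] [FORCE]. ROWS is JSON, a list of rows, each a list of 2 entries, a list of its own where there are three numbers: the shift along the tool's x, y, z each as a share of 0.08 m, from -1 to 1, then the turn, a rotation vector about the tool's x, y, z each as a share of 45 degrees, from -1 to 1. A call has exactly 10 rows; each row is the pose to reach, as a shift and turn from the pose commanded when the call began, along the tool's axes at that moment; what a row does not reach only later rows make up. A row lasts 1/10 s, in which the tool goes at most 50 mm and 8.59 degrees, less where a joint would pass 70% of its speed; a pose out of reach is approached as far as the arm can. A call with a number of a shift or a turn outside -1 to 1 is refused whole. A call with a gripper value outside its range is refused whole. OPENING is the opening, from 0 (shut) to 1 (fully open), set as the call begins (- or left out, the last holds). The fingers move at their own pace and stop on an object; FORCE is the grip in N (left out, the last holds). Time passes only in rows, so rows that repeat a pose let the fingers close, or fill a call up. It gives the time, the measured TCP pose, the force, the opening and the grip force at its end, in the units of the state.
- manip.get_obs(): the state, without advancing time (a new reading comes with each control period).
- manip.camera(name): name is "scene" or "top" or "wrist"; returns the picture (400x640x3 uint8, red, green, blue); there is no depth.
- manip.camera_params(name): a dict with "fov_y" (degrees; the focal length in pixels is half the picture's height over the tangent of half this angle, whatever the lens; pixels are square), "cx", "cy" (the principal point, pixels), "camera_from_world" (4x4, takes a point from world to camera coordinates); the wrist camera has in their place "T_tool_cam" (4x4, takes a point from camera to tool coordinates, whose origin is the TCP and whose axes are the flange's). Camera axes: x right, y up, looking along -z (the intrinsics and any distortion apply to the point x, -y, -z); pixel columns grow to the right and rows downward; lengths in m; the calibration is good to about 2 mm. A picture is of the moment at which its call begins: read the wrist's pose just before it. camera_params takes no time and is no camera call.
- manip.hand_in(): hands the job in; it is judged then, once.
The state is a dict: "clock": time; "joint_pos": joint angles; "joint_velocities": joint speeds; "tau": joint torques, N m; "position": TCP position; "ee_rot": TCP orientation; "ft_force": force on the tool from outside, world axes, zero at the start; "torque": the same for the moment, N m; "grip_width": opening from 0.0 (shut) to 1.0 (fully open); "grasp_force": force on a finger pad.
Only numpy, scipy, OpenCV 4.12 (cv2) and the standard library are available. Lean on these libraries where they do the work, as an engineer would, in place of code of your own. Each camera call takes 0.05 s, during which the arm holds its last target. There are 200 camera calls.

## Working session

There is one attempt and no reset: what is moved stays moved. The work goes in short steps, Python scripts to look and compute and a shell command to move; the robot and the scene stay as the last step left them, time stands still between calls to the robot, and variables do not carry over. Pictures are saved under pics/ and viewed, at most 10 in all, crops included, and the job is handed in when it is done.

```bash
mkdir -p pics
python3 - <<'E'
from workcell import manip
import cv2,numpy as np
np.set_printoptions(precision=4,suppress=True)
o=manip.get_obs();print(o['clock'],o['position'],o['ee_rot'],o['grip_width'])
for n in('scene','top','wrist'):
    cv2.imwrite(f'pics/{n}0.png',manip.camera(n)[:,:,::-1]);print(n,manip.camera_params(n))
E
```

```text
0.0 [ 0.2281 -0.5815  0.2305] [ 0.9826  0.1858 -0.0001 -0.0007] 0.9951779037196126
scene {'fov_y': 44.3638517894027, 'cx': 325.05807160819745, 'cy': 202.8776732544838, 'camera_from_world': array([[ 0.5006, -0.8657,  0.0042, -0.3472],
       [ 0.361 ,  0.2131,  0.9079, -0.3097],
       [-0.7868, -0.4529,  0.4192, -0.7016],
       [ 0.    ,  0.    ,  0.    ,  1.    ]])}
top {'fov_y': 50.915596390051675, 'cx': 324.09956349273006, 'cy': 200.4826044414539, 'camera_from_world': array([[-0.0139, -0.9998,  0.0118, -0.0677],
       [ 0.9927, -0.0124,  0.1202, -0.5483],
       [-0.1201,  0.0134,  0.9927, -1.0346],
       [ 0.    ,  0.    ,  0.    ,  1.    ]])}
wrist {'fov_y': 62.07328555214993, 'cx': 319.34693957313374, 'cy': 199.84230095261825, 'T_tool_cam': array([[ 0.0006,  0.9571,  0.2897,  0.0737],
       [ 1.    , -0.0006, -0.0002,  0.001 ],
       [-0.0001,  0.2897, -0.9571, -0.1424],
       [ 0.    ,  0.    ,  0.    ,  1.    ]])}
```

View pics/scene0.png

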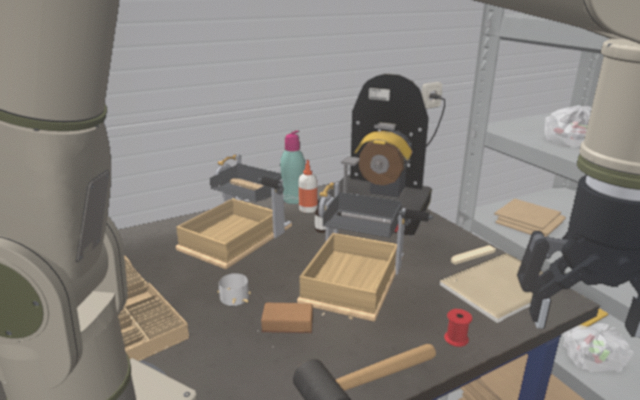

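View pics/top0.png

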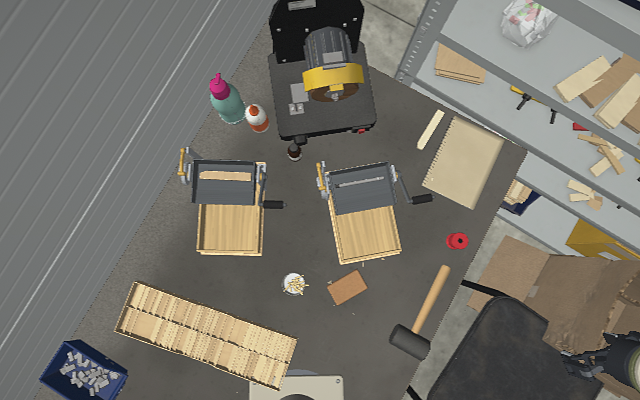

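The top view shows the rod in the right cup, near (362,182), with its black press bar at about (422,198). The slat is in the left cup, near (226,175).

```bash
cat > h.py <<'E'
import numpy as np,cv2
from workcell import manip
def ray(n,uv,z):
    p=manip.camera_params(n);f=200/np.tan(np.radians(p['fov_y']/2));M=p['camera_from_world']
    R,t=M[:3,:3],M[:3,3];C=-R.T@t
    d=R.T@np.array([(uv[0]-p['cx'])/f,-(uv[1]-p['cy'])/f,-1]);return C+d*(z-C[2])/d[2]
E
python3 - <<'E'
from h import *
np.set_printoptions(precision=4,suppress=True)
for n,(a,b,c,d) in dict(top=(405,185,440,212),scene=(395,175,440,240)).items():
    im=cv2.imread(f'pics/{n}0.png');m=(im.max(2)<45).astype(np.uint8);k=np.zeros_like(m);k[b:d,a:c]=m[b:d,a:c]
    cs=cv2.findContours(k,0,1)[0];cn=max(cs,key=cv2.contourArea);r=cv2.minAreaRect(cn);print(n,r)
    print(ray(n,r[0],.174), [ray(n,q,.174)[:2] for q in cv2.boxPoints(r)])
# tray walls (top at z=.06)
im=cv2.imread('pics/top0.png');h=cv2.cvtColor(im,40)
for q in((341,262),(401,249),(264,254),(198,254)):print(ray('top',q,.06))
cv2.imwrite('pics/c.png',cv2.resize(im[140:280,300:460],None,fx=5,fy=4.2857*5/4.2857)[:600])
E
```

```text
top ((421.25, 198.75001525878906), (7.452413558959961, 19.807729721069336), 78.69007110595703)
[ 0.5316 -0.2881  0.174 ] [array([ 0.5357, -0.265 ]), array([ 0.5438, -0.3085]), array([ 0.5275, -0.3111]), array([ 0.5194, -0.2677])]Traceback (most recent call last):
  File "<stdin>", line 5, in <module>
ValueError: max() iterable argument is empty
```

```bash
python3 -m inch '[[[0.1,-0.04,0],[0,0,0.02]],[[0.2,-0.08,0],[0,0,0.05]],[[0.3,-0.12,0],[0,0,0.07]],[[0.4,-0.16,0],[0,0,0.1]],[[0.5,-0.2,0],[0,0,0.12]],[[0.6,-0.24,0],[0,0,0.15]],[[0.7,-0.28,0],[0,0,0.18]],[[0.8,-0.32,0],[0,0,0.2]],[[0.9,-0.36,0],[0,0,0.24]],[[0.97,-0.39,0],[0,0,0.24]]]' 0
python3 -m inch '[[[0.1,-0.06,0],[0,0,0]],[[0.2,-0.12,0],[0,0,0]],[[0.3,-0.18,0],[0,0,0]],[[0.4,-0.24,0],[0,0,0]],[[0.5,-0.3,0],[0,0,0]],[[0.6,-0.36,0],[0,0,0]],[[0.7,-0.42,0],[0,0,0]],[[0.8,-0.48,0],[0,0,0]],[[0.88,-0.55,0],[0,0,0]],[[0.88,-0.57,0],[0,0,0]]]'
python3 -m inch '[[[0.1,-0.06,0],[0,0,0]],[[0.2,-0.12,0],[0,0,0]],[[0.3,-0.18,0],[0,0,0]],[[0.4,-0.24,0],[0,0,0]],[[0.5,-0.3,0],[0,0,0]],[[0.6,-0.36,0],[0,0,0]],[[0.7,-0.42,0],[0,0,0]],[[0.8,-0.48,0],[0,0,0]],[[0.88,-0.55,0],[0,0,0]],[[0.88,-0.57,0],[0,0,0]]]'
python3 -m inch '[[[0.1,-0.06,0],[0,0,0]],[[0.2,-0.12,0],[0,0,0]],[[0.3,-0.18,0],[0,0,0]],[[0.4,-0.24,0],[0,0,0]],[[0.5,-0.3,0],[0,0,0]],[[0.6,-0.36,0],[0,0,0]],[[0.7,-0.42,0],[0,0,0]],[[0.8,-0.48,0],[0,0,0]],[[0.88,-0.55,0],[0,0,0]],[[0.88,-0.57,0],[0,0,0]]]'
python3 - <<'E'
from h import *
np.set_printoptions(precision=4,suppress=True)
o=manip.get_obs();p=o['position'];from scipy.spatial.transform import Rotation as Ro
R=Ro.from_quat(o['ee_rot']).as_matrix();print(o['clock'],p,R,o['grip_width'],R.T@(np.array([.5327,-.294,.22])-p)/.08)
im=manip.camera('wrist');cv2.imwrite('pics/w1.png',im[:,:,::-1])
P=manip.camera_params('wrist');T=P['T_tool_cam'];f=200/np.tan(np.radians(P['fov_y']/2))
def proj(w):
    c=np.linalg.inv(T)@np.r_[R.T@(np.array(w)-p),1];return c[0]/-c[2]*f+P['cx'],-c[1]/-c[2]*f+P['cy']
for w in([.5316,-.2881,.174],[.5316-.004,-.2881+.0216,.174],[.5316+.004,-.2881-.0216,.174]):print(proj(w))
E
```

```text
clock: 1.15
position: [0.29, -0.5236, 0.2314]
ee_rot: [0.996, 0.093, 0.0, -0.0]
ft_force: [-0.3, 0.8, 0.5]
grip_width: 0.003
grasp_force: 0.0
clock: 2.15
position: [0.351, -0.4656, 0.2313]
ee_rot: [0.996, 0.093, 0.0, -0.0]
ft_force: [-0.5, -0.1, 0.4]
grip_width: 0.002
grasp_force: 0.0
clock: 3.15
position: [0.4118, -0.4077, 0.2313]
ee_rot: [0.996, 0.093, 0.0, -0.0]
ft_force: [0.1, -0.9, 0.3]
grip_width: 0.002
grasp_force: 0.0
clock: 4.15
position: [0.4725, -0.3498, 0.2313]
ee_rot: [0.996, 0.093, 0.0, -0.0]
ft_force: [-0.3, -0.0, 1.1]
grip_width: -0.003
grasp_force: 0.0
4.15 [ 0.4725 -0.3498  0.2313] [[ 0.9826  0.186   0.0003]
 [ 0.186  -0.9826  0.0005]
 [ 0.0004 -0.0004 -1.    ]] -0.0028344605784444113 [ 0.8695 -0.5451  0.1413]
(np.float64(231.8116120861133), np.float64(106.96236701404112))
(np.float64(193.84282696937487), np.float64(106.78309944744356))
(np.float64(269.77248252382054), np.float64(107.14159721190943))
```

View pics/w1.png

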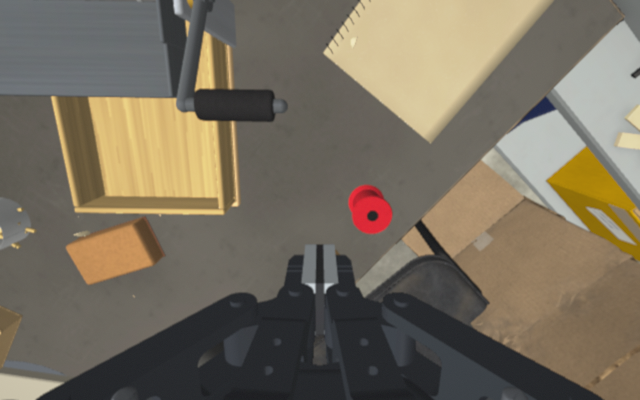

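The wrist view shows the black bar at (234,105), 2 px from where I predicted it, and nothing is in the way. I'll move above it and press.

```bash
python3 -m inch '[[[0.1,-0.06,0],[0,0,0]],[[0.2,-0.12,0],[0,0,0]],[[0.3,-0.18,0],[0,0,0]],[[0.4,-0.24,0],[0,0,0]],[[0.5,-0.3,0],[0,0,0]],[[0.6,-0.36,0],[0,0,0.0]],[[0.7,-0.42,0.05],[0,0,0]],[[0.8,-0.48,0.1],[0,0,0]],[[0.88,-0.545,0.14],[0,0,0]],[[0.88,-0.545,0.14],[0,0,0]]]'
python3 -m inch '[[[0,0,0.15],[0,0,0]],[[0,0,0.3],[0,0,0]],[[0,0,0.45],[0,0,0]],[[-0.04,0,0.53],[0,0,0]],[[-0.08,0,0.62],[0,0,0]],[[-0.11,0,0.7],[0,0,0]],[[-0.14,0,0.78],[0,0,0]],[[-0.16,0,0.86],[0,0,0]],[[-0.17,0,0.93],[0,0,0]],[[-0.18,0,1],[0,0,0]]]'
```

```text
clock: 5.2
position: [0.5333, -0.2937, 0.2193]
ee_rot: [0.996, 0.094, -0.0, -0.001]
ft_force: [0.3, -0.5, -0.7]
grip_width: -0.0
grasp_force: 0.0
clock: 6.2
position: [0.5185, -0.298, 0.1397]
ee_rot: [0.996, 0.093, 0.0, 0.0]
ft_force: [-1.9, -0.9, 4.6]
grip_width: 0.003
grasp_force: 1.9
```

Contact is good, with 4.6 N upward. I'll press on to the stop and hold there.

```bash
python3 -m inch '[[[0,0,0.12],[0,0,0]],[[0.02,0,0.24],[0,0,0]],[[0.04,0,0.36],[0,0,0]],[[0.08,0,0.46],[0,0,0]],[[0.12,0,0.55],[0,0,0]],[[0.17,0,0.64],[0,0,0]],[[0.21,0,0.72],[0,0,0]],[[0.21,0,0.72],[0,0,0]],[[0.21,0,0.72],[0,0,0]],[[0.21,0,0.72],[0,0,0]]]'
python3 - <<'E'
from h import *
cv2.imwrite('pics/s2.png',manip.camera('scene')[:,:,::-1])
im=manip.camera('top')[:,:,::-1];cv2.imwrite('pics/t2.png',cv2.resize(im[130:280,300:460],None,fx=4,fy=4,interpolation=2))
E
```

```text
clock: 7.2
position: [0.5351, -0.2947, 0.0828]
ee_rot: [0.996, 0.093, 0.0, -0.0]
ft_force: [-2.7, 0.5, 4.8]
grip_width: 0.001
grasp_force: 2.1
```

View pics/t2.png

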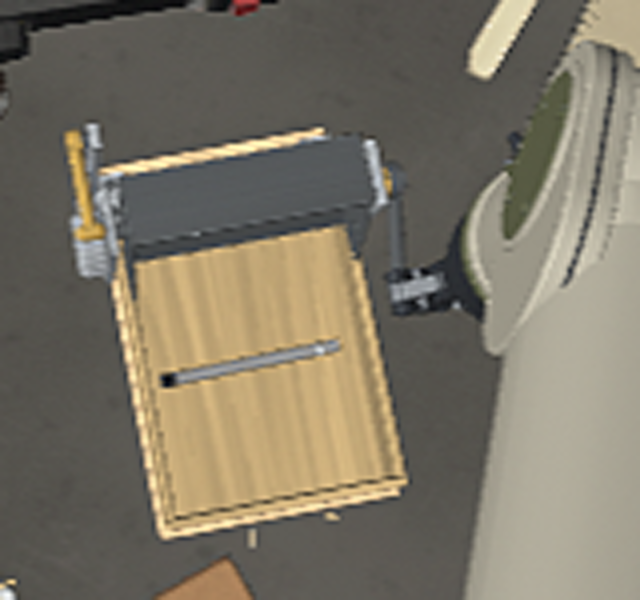

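The crop shows the rod lying in the tray and the cup tipped. I'll press the last few mm to the stop, then follow the bar back up the same arc.

```bash
python3 -m inch '[[[0,0,0.03],[0,0,0]],[[0,0,0.05],[0,0,0]],[[0,0,0.05],[0,0,0]],[[-0.04,0,-0.08],[0,0,0]],[[-0.09,0,-0.17],[0,0,0]],[[-0.13,0,-0.26],[0,0,0]],[[-0.17,0,-0.36],[0,0,0]],[[-0.19,0,-0.48],[0,0,0]],[[-0.21,0,-0.6],[0,0,0]],[[-0.21,0,-0.72],[0,0,0]]]'
python3 -m inch '[[[0,0,-0.07],[0,0,0]],[[0.02,0,-0.14],[0,0,0]],[[0.04,0,-0.22],[0,0,0]],[[0.07,0,-0.3],[0,0,0]],[[0.1,0,-0.38],[0,0,0]],[[0.14,0,-0.47],[0,0,0]],[[0.18,0,-0.6],[0,0,0]],[[0.18,0,-0.73],[0,0,0]],[[0.18,0,-0.87],[0,0,0]],[[0.18,0,-1],[0,0,0]]]'
python3 -m inch '[[[0,0,-0.2],[0,0,0]],[[0,0.1,-0.4],[0,0,0]],[[-0.1,0.2,-0.6],[0,0,0]],[[-0.2,0.4,-0.6],[0,0,0]],[[-0.4,0.6,-0.6],[0,0,0]],[[-0.6,0.8,-0.6],[0,0,0]],[[-0.8,1,-0.6],[0,0,0]],[[-0.9,1,-0.6],[0,0,0]],[[-0.9,1,-0.6],[0,0,0]],[[-0.9,1,-0.6],[0,0,0]]]'
python3 - <<'E'
from h import *
im=manip.camera('top')[:,:,::-1];cv2.imwrite('pics/t3.png',cv2.resize(im[130:280,170:460],None,fx=2.7,fy=2.7,interpolation=2))
E
```

```text
clock: 8.3
position: [0.5181, -0.2982, 0.1409]
ee_rot: [0.996, 0.092, -0.0, 0.0]
ft_force: [1.4, 0.1, 0.7]
grip_width: -0.0
grasp_force: 0.9
clock: 9.3
position: [0.5325, -0.2954, 0.2212]
ee_rot: [0.996, 0.092, 0.0, 0.0]
ft_force: [-0.3, -1.2, -0.1]
grip_width: -0.001
grasp_force: 0.0
clock: 10.3
position: [0.477, -0.3863, 0.268]
ee_rot: [0.996, 0.093, 0.0, -0.0]
ft_force: [0.2, 1.1, 0.6]
grip_width: -0.0
grasp_force: 0.0
```

View pics/t3.png

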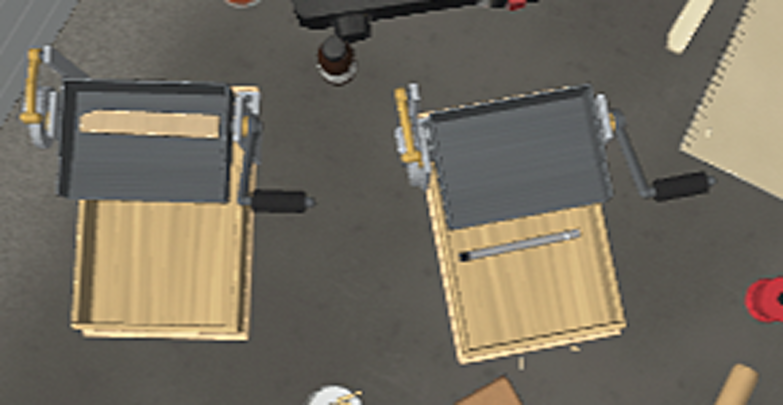

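The rod is at rest in the tray, and its bar is back at about (422,199), where it started. The slat cup hasn't moved.

Run:
```python
from h import *
im=manip.camera('top')[:,:,::-1];m=(im.max(2)<45).astype(np.uint8);k=np.zeros_like(m);k[185:212,405:440]=m[185:212,405:440]
r=cv2.minAreaRect(max(cv2.findContours(k,0,1)[0],key=cv2.contourArea));print(r)
if abs(r[0][0]-421.25)<1.2 and abs(r[0][1]-198.75)<1.2: print(manip.hand_in())
```

```text
((421.4423522949219, 198.7115478515625), (7.452413558959961, 20.199962615966797), 78.69007110595703)
the job is handed in; nothing more can be done
None
```

The guide rod lies at rest in its tray, its cup is back level, the slat cup was left alone, and the job is handed in; the judge returned no result, so this rests on the camera views.

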